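Find the bearer under the hammering board and set the bench block over it

TASK

Pull up the spring plunger knob on the hammering board and slide the cover fully back, away from the robot, to bare the plywood skin. Press along the skin to feel where the hidden bearer stiffens it from below, then set the steel bench block down flat on the skin over that bearer, so that the skin carries it without sagging, and let go. Do not let the block sink into the skin where nothing supports it, and leave everything else where it stands.

Things in the scene. Friction and masses are not known exactly. Their poses are not given: they have to be found in the camera images.
- board: Hammering board: low wooden platform fixed to the table, turned by up to 0.2 rad. Origin on the table, x pointing to its far side; spans x -170 to 150, y -160 to 160 mm. Its wood is 52 mm high; along both y edges (|y| 146 to 160 mm) runs an aluminium rail 74 mm high. The half nearer the robot holds the plywood skin; on the far half, solid deck, the cover parks.
- skin_mid (a point): Centre of the skin's top, 60 mm above the table, axes as the board's. The skin, 120 (x) x 240 (y) mm, 8 mm proud of the wood round it, is 12 plywood slats, each 20 mm wide in y, lying along x. Unsupported, a slat gives straight down like a spring of 300 N/m (0.3 N to start) by up to 12 mm: fingertips on one or two slats sink 5 mm under 2 to 4 N, the block alone 3 mm or more.
- skin_left (a point): Middle of the skin's +y end, on its top, 120 mm from skin_mid. One hidden bearer, a bar 30 mm wide in y that runs along x under the whole skin, lies with its centre at most 75 mm from skin_mid in y, either side. The two or three slats partly over it stop hard after 0.5 mm; pressed there, the skin feels rigid. It cannot be seen.
- skin_right (a point): Middle of the skin's -y end, on its top, 120 mm from skin_mid. The closed cover hides the whole skin.
- cover (a joint): Travel in m of the aluminium cover plate, 158 (x) x 284 (y) x 6 mm, its top 69 mm above the table: 0 closed over the skin, 0.155 fully open. It slides along the board's +x with about 1.5 N of friction and stays where it is left. Locked at 0 while the plunger is down.
- cover_edge (a point): Middle of the cover's edge nearest the robot, on the top face; moves with the cover. Fully open, it lies 62 mm beyond skin_mid in board x, clear of the skin.
- plunger (a joint): Lift in m of the spring index plunger knob on the cover: 0 down (locked), 0.014 fully up. The cover is free above 0.009; the spring pushes down with 2 N at 0, 7.6 N at full lift, and the knob springs back when let go. It must be held up until the cover has moved 25 mm.
- plunger_grip (a point): Where to grip the knob, on its upright axis; 95 mm above the table when down. The black knob is 22 mm across, 81 to 100 mm above the table, with a 28 mm cap up to 108 mm; below it a 24 mm collar stands on the cover, up to 79 mm. The axis lies 16 mm in from cover_edge.
- block: Steel bench block, 80 (x) x 50 (y) x 26 (z) mm, 0.7 to 0.95 kg, lying flat on the table beside the board, left or right. Origin at the centre of its underside.
- jar: Bystander, to be left alone: squat capped jar, 66 mm across, 85 mm high. Origin at the centre of its underside.
- spray: Bystander, to be left alone: amber bottle with white cap, 52 mm across, 160 mm high. Origin at the centre of its underside.
- dish0: Bystander, to be left alone: white ceramic colour dish, 84 mm across, 22 mm high. Origin at the centre of its underside.
- dish1: Bystander, to be left alone: white ceramic colour dish, 84 mm across, 22 mm high. Origin at the centre of its underside.
- dish2: Bystander, to be left alone: white ceramic colour dish, 84 mm across, 22 mm high. Origin at the centre of its underside.
- tin: Bystander, to be left alone: can, 72 mm across, 110 mm high. Origin at the centre of its underside.
- mug: Bystander, to be left alone: white mug, 76 mm across without its handle, 90 mm high. Origin at the centre of its underside.
- hammer: Bystander, to be left alone: hammer lying flat, 240 mm long. Origin at the centre of its underside, x along the handle.
Not all that is in view belongs to the job. There is more than one size of the block; the one meant has the size given above.

How it is judged:
By the outcome, as a careful person would: the job done as asked, in the order asked, and still so for the second after the job is handed in, with the robot touching nothing.
It also fails if it takes over 72 s, if anything falls off the work surface, if the arm or the gripper's body presses on something with over 40 N, if the wrist force passes 120 N, or if a joint passes its speed limit or range.

ROBOT

A 6-joint arm with a two-finger parallel gripper is mounted at the origin on the work surface. World frame = base frame: x ahead of the robot, y to its left, z up, the work surface at z = 0. Lengths are in m, angles in degrees, forces in N, time in s.
With the tool pointing down it reaches from about 0.375 to 0.9 m from the base axis. Payload 3.1 kg.
Tool frame: the origin (TCP) lies at the very end of the fingers, on their centre line; the grasp point (between the pads) lies 19 mm behind it; z points along the fingers, y is the line along which they close (so a half turn about z gives the same grasp; the last joint's range is limited). The gripper opens to 87 mm and grips with 3 to 60 N. Pads are 19 mm wide; open, the fingers measure 117 mm over their backs; the gripper's body (75 mm by 190 mm) begins 51 mm behind the grasp point.
Start: joints at [-85.056, 30.224, 82.088, -0, 67.689, -10.227], TCP at [0.164, -0.603, 0.223] pointing down, gripper open.
Joint ranges: [-176.69, 176.69], [-43.24, 126.21], [12.49, 139.97], [-82, 262], [0, 151.66], [-163.58, 163.58]. Speed limits (degrees/s): [159.86, 159.86, 180, 180, 180, 180].

INTERFACE

Orientations are given as a 3x3 rotation matrix whose columns are the frame's x, y, z axes.
In Python, from rig import bot gives the robot as it stands.
- The arm moves only by the tool move_arm, never from a script. Its argument "increments" is a list of rows, each an object with "xyz": the shift along the tool's x, y, z in mm, a list of three; "roll": the turn about the tool's z in rad; "grip": the opening in per cent of the stroke, from 0 (shut) to 100 (fully open). A call has 1 to 5 rows; each row shifts and turns the commanded pose from where the row before left it, along the tool's axes as they then stand; what a row does not reach is not made up. A row lasts 1/12 s, in which the tool goes at most 41.7 mm and 7.16 degrees, less where a joint would pass 70% of its speed; a pose out of reach is approached as far as the arm can. A call is refused whole if a number of a shift passes 41.7 or a number of a turn 0.125, either way. A call with a gripper value outside its range is refused whole. The fingers move at their own pace and stop on an object; the grip force is fixed at half the most. Time passes only in rows, so rows that do not move let the fingers close. It gives the time, the measured TCP pose, the force, the opening and the grip force at its end, in the units of the state.
- bot.read_state(): the state, without advancing time (a new reading comes with each control period).
- bot.capture(name): name is "scene" or "top"; returns (picture, depth): 480x640x3 uint8, red, green, blue; 480x640 float32, m along the optical axis (not along the pixel's ray), 0 where there is no reading.
- bot.camera_model(name): a dict with "intrinsics" (3x3 intrinsics, pixels), "rvec" (rotation vector, rad) and "tvec" (3), from world to camera coordinates, as OpenCV has them. Camera axes: x right, y down, z forward; pixel columns grow to the right and rows downward; lengths in m; the calibration is good to about 2 mm. A picture is of the moment at which its call begins. camera_model takes no time and is no camera call.
- bot.hand_in(): hands the job in; it is judged then, once.
Trained networks look in the newest picture that a camera, given by its name, has taken for a name from the list of things; names that differ only in an ending like _2 or _b are one class to them, and where a whole thing is asked for, a point or a joint stands for the part that bears it (a point fixed in the world has none). Each returns a list of dicts, best first, with "conf" (0 to 1); they miss things now and then, are a little off and sometimes report something else, mostly with a low value. They report only what shows in the picture. A call takes as long as a camera call. They do not tell look-alikes from the thing itself.
- bot.spot_in(label, camera): "at" ([x, y, z] in m, in the coordinates of the camera as it stood for that picture, good to about 4 mm: the middle of the surface that is visible of it).
- bot.trace(label, camera): "mask" (480x640 bool, what is visible of it).
The state is a dict: "time_s": time; "joint_positions": joint angles; "qvel": joint speeds; "tau": joint torques, N m; "position": TCP position; "tcp_rot": TCP orientation; "force": force on the tool from outside, world axes, zero at the start; "moment": the same for the moment, N m; "opening": opening from 0.0 (shut) to 1.0 (fully open); "grasp_force": force on a finger pad.
Only numpy, scipy, OpenCV 4.12 (cv2) and the standard library are available. Lean on these libraries where they do the work, as an engineer would, in place of code of your own. Each camera call takes 0.05 s, during which the arm holds its last target. There are 200 camera calls.

## Working session

There is one attempt and no reset: what is moved stays moved. The work goes in short steps, Python scripts to look and compute and a tool call to move; the robot and the scene stay as the last step left them, time stands still between calls to the robot, and variables do not carry over. Pictures are saved under pics/ and viewed, at most 10 in all, crops included, and the job is handed in when it is done.

Besides the shell and the picture viewer there is one more tool, called after ">>>" by a JSON object that holds its "api" and its "payload", one argument or row to a line. move_arm: Moves the arm, as the interface text tells. Its arguments: {"type":"object","properties":{"increments":{"type":"array"}},"required":["increments"]}

```bash
ls; mkdir -p pics; cat > h.py <<'E'
import numpy as np, cv2
from rig import bot
def cap(n):
    return bot.capture(n)
def cam(n):
    m=bot.camera_model(n); K=np.array(m["intrinsics"]); R=cv2.Rodrigues(np.array(m["rvec"],float))[0]; t=np.array(m["tvec"],float).ravel()
    return K,R,t
def world(n,depth):
    K,R,t=cam(n); v,u=np.mgrid[:480,:640]
    c=np.stack([(u-K[0,2])/K[0,0]*depth,(v-K[1,2])/K[1,1]*depth,depth],-1)
    w=(c-t)@R; w[depth<=0]=np.nan; return w
def c2w(n,p):
    K,R,t=cam(n); return R.T@(np.array(p)-t)
E
python3 - <<'E'
from h import *
s=bot.read_state(); print({k:np.round(v,3).tolist() for k,v in s.items()})
for n in("scene","top"):
    im,d=cap(n); cv2.imwrite(f"pics/{n}0.png",im[:,:,::-1]); np.save(f"pics/{n}0.npy",d)
    K,R,t=cam(n); print(n,K.round(1).tolist(),(-R.T@t).round(3),R.round(2).tolist())
    for l in("board","cover_edge","plunger_grip","block","jar","spray","dish0","tin","mug","hammer"):
        print(l,[(round(x["conf"],2),c2w(n,x["at"]).round(3).tolist()) for x in bot.spot_in(l,n)][:4])
E
```

```text
pics
{'time_s': 0.0, 'joint_positions': [-85.055, 30.279, 82.156, 0.0, 67.688, -10.227], 'qvel': [0.023, -0.076, -0.002, 0.011, 0.016, -0.043], 'tau': [0.002, -44.003, -17.66, 0.063, 0.058, -0.0], 'position': [0.164, -0.602, 0.222], 'tcp_rot': [[0.965, 0.262, -0.0], [0.262, -0.965, 0.002], [0.0, -0.002, -1.0]], 'force': [0.309, 0.482, 0.372], 'moment': [-0.013, -0.01, 0.017], 'grasp_force': 0.0, 'opening': 1.003}
scene [[441.4, 0.0, 323.8], [0.0, 441.4, 245.6], [0.0, 0.0, 1.0]] [ 1.325 -0.919  0.903] [[0.74, 0.67, -0.0], [0.37, -0.41, -0.84], [-0.56, 0.62, -0.55]]
board [(0.68, [0.69, -0.382, 0.082]), (0.57, [0.625, -0.064, 0.054])]
cover_edge [(0.6, [0.526, -0.021, 0.069])]
plunger_grip [(0.6, [0.461, -0.014, 0.107])]
block [(0.93, [0.528, -0.393, 0.028]), (0.87, [0.679, -0.486, 0.023]), (0.7, [0.491, -0.279, 0.022])]
jar [(0.79, [0.537, 0.365, 0.052])]
spray [(0.87, [0.346, 0.196, 0.075])]
dish0 [(0.85, [0.338, -0.331, 0.015]), (0.72, [0.564, 0.558, 0.014]), (0.55, [0.336, 0.399, 0.016]), (0.27, [0.691, -0.379, 0.084])]
tin [(0.8, [0.686, -0.38, 0.084])]
mug [(0.73, [0.674, 0.338, 0.056]), (0.42, [0.467, -0.014, 0.105])]
hammer [(0.5, [0.628, -0.57, 0.028])]
top [[576.8, 0.0, 310.3], [0.0, 576.8, 243.8], [0.0, 0.0, 1.0]] [ 0.309 -0.02   1.691] [[-0.03, -1.0, -0.0], [-0.99, 0.03, -0.14], [0.14, -0.0, -0.99]]
board [(0.71, [0.589, -0.024, 0.071])]
cover_edge [(0.88, [0.522, -0.013, 0.071])]
plunger_grip [(0.52, [0.459, -0.009, 0.109])]
block [(0.97, [0.522, -0.388, 0.029]), (0.62, [0.488, -0.267, 0.019]), (0.53, [0.674, -0.477, 0.019])]
jar [(0.81, [0.524, 0.379, 0.085]), (0.33, [0.524, -0.014, 0.068])]
spray [(0.54, [0.343, 0.207, 0.105])]
dish0 [(0.85, [0.347, -0.33, 0.009]), (0.74, [0.578, 0.554, 0.018]), (0.68, [0.342, 0.396, 0.018])]
tin [(0.65, [0.522, -0.389, 0.031]), (0.56, [0.658, -0.35, 0.112])]
mug [(0.92, [0.672, 0.366, 0.04])]
hammer [(0.92, [0.549, -0.573, 0.021]), (0.59, [0.591, -0.023, 0.073])]
```

```bash
python3 - <<'E'
from h import *
for n in ("top","scene"):
  im,d=cap(n); w=world(n,d)
  for i,x in enumerate(bot.trace("block",n)[:4]):
    m=x["mask"]; p=w[m]; p=p[np.isfinite(p[:,2])]
    h=np.percentile(p[:,2],90); q=p[p[:,2]>h-.006]
    r=cv2.minAreaRect((q[:,:2]*1000).astype(np.float32))
    v,u=np.nonzero(m); print(n,round(x["conf"],2),"px",u.mean().round(),v.mean().round(),"top",h.round(3),r)
  if n=="top":
    for l in("cover","board"):
      for x in bot.trace(l,n)[:2]:
        p=w[x["mask"]]; q=p[(abs(p[:,2]-.069)<.008)]
        print(l,round(x["conf"],2),len(q),np.nanmedian(q,0).round(4),cv2.minAreaRect((q[:,:2]*1000).astype(np.float32)))
    for x in bot.trace("plunger_grip",n)[:2]:
        p=w[x["mask"]]; q=p[p[:,2]>.098];print("pl",round(x["conf"],2),len(q),np.nanmean(q,0))
    # geometry-only knob
    g=np.isfinite(w[...,2])&(abs(w[...,2]-.107)<.008)&(w[...,0]>.4)&(w[...,0]<.56)&(abs(w[...,1])<.1)
    q=w[g]; print("knob",len(q),q.mean(0), np.ptp(q,axis=0))
    g=np.isfinite(w[...,2])&(abs(w[...,2]-.074)<.009)&(w[...,0]>.38)&(w[...,0]<.85)&(abs(w[...,1])<.26)
    print("hi",cv2.minAreaRect((w[g][:,:2]*1000).astype(np.float32)))
E
```

```text
top 0.94 px 435.0 246.0 top 0.032 ((525.6499633789062, -386.3667907714844), (78.81839752197266, 50.123191833496094), 29.895156860351562)
top 0.65 px 396.0 260.0 top 0.025 ((489.4104919433594, -270.4726257324219), (58.82957077026367, 36.53059005737305), 15.057886123657227)
top 0.55 px 463.0 196.0 top 0.025 ((673.7005615234375, -477.106201171875), (58.796875, 36.90571975708008), 70.72393035888672)
cover 0.73 6161 [ 0.5302 -0.0153  0.0703] ((601.443115234375, -25.532440185546875), (320.87359619140625, 320.4596862792969), 81.19296264648438)
cover 0.65 5158 [ 0.5236 -0.0162  0.07  ] ((523.6244506835938, -13.862167358398438), (284.00909423828125, 159.46327209472656), 81.36212158203125)
board 0.6 6158 [ 0.5302 -0.0156  0.0703] ((601.363525390625, -25.670211791992188), (320.65850830078125, 320.43743896484375), 81.1675033569336)
pl 0.62 46 [ 0.4598563  -0.00439501  0.11005152]
pl 0.34 0 [nan nan nan]
knob 72 [ 0.46014291 -0.00420782  0.10882938] [0.02733146 0.02488483 0.01491611]
hi ((601.9494018554688, -25.677444458007812), (321.34716796875, 320.619873046875), 81.35724639892578)
scene 0.97 px 241.0 326.0 top 0.028 ((524.5016479492188, -390.1293029785156), (82.4930648803711, 51.98126983642578), 30.403276443481445)
scene 0.91 px 250.0 373.0 top 0.022 ((672.0015258789062, -480.9101257324219), (58.87530517578125, 40.581390380859375), 73.84211730957031)
scene 0.6 px 264.0 302.0 top 0.021 ((488.98114013671875, -273.5962219238281), (60.43315124511719, 41.81909942626953), 14.974715232849121)<stdin>:15: RuntimeWarning: Mean of empty slice
```

View pics/top0.png

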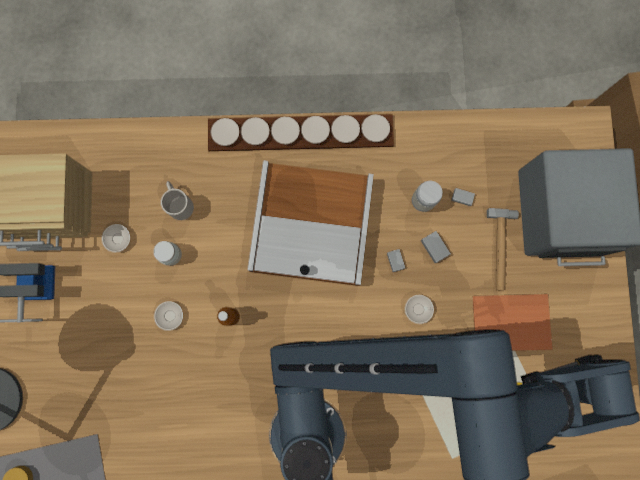

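View pics/scene0.png

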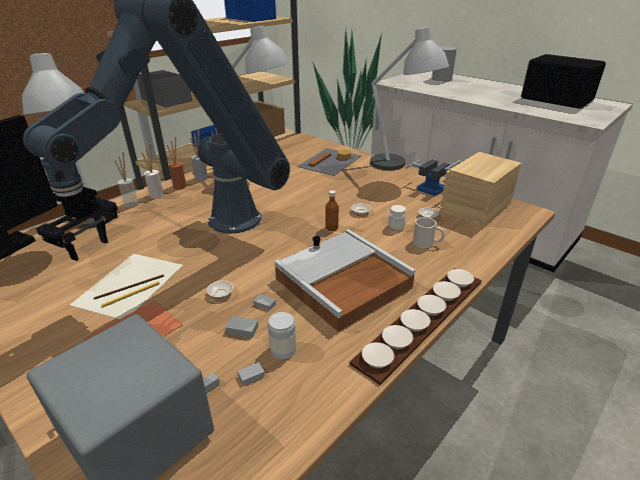

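The three gray blocks in the top view are at (435,246), 79x50 mm; (396,260), 59x37 mm; and (463,196), 59x37 mm. The first one has the given size, and I'll check it in a crop before grasping. The board is at yaw about -8.7°, with skin_mid near (0.537,-0.016) and the knob near (0.460,-0.004). I'll move above the knob first.

>>> {"api": "move_arm", "payload": {
  "increments": [
    {"xyz": [22.1,-25,0],"roll": 0,"grip": 100},
    {"xyz": [22.1,-25,0],"roll": 0,"grip": 100},
    {"xyz": [22.1,-25,0],"roll": 0,"grip": 100},
    {"xyz": [22.1,-25,0],"roll": 0,"grip": 100},
    {"xyz": [22.1,-25,0],"roll": 0,"grip": 100}
  ]
}}

```text
time_s: 1.87
position: [0.2379, -0.4523, 0.2226]
tcp_rot: [[0.965, 0.261, 0.0], [0.261, -0.965, -0.0], [0.0, 0.0, -1.0]]
force: [1.1, -0.2, -0.4]
opening: 1.0
grasp_force: 0.0
```

>>> {"api": "move_arm", "payload": {
  "increments": [
    {"xyz": [22.1,-25,0],"roll": 0,"grip": 100},
    {"xyz": [22.1,-25,0],"roll": 0,"grip": 100},
    {"xyz": [22.1,-25,0],"roll": 0,"grip": 100},
    {"xyz": [22.1,-25,0],"roll": 0,"grip": 100},
    {"xyz": [22.1,-25,0],"roll": 0,"grip": 100}
  ]
}}

```text
time_s: 2.28
position: [0.312, -0.3027, 0.2228]
tcp_rot: [[0.965, 0.261, 0.0], [0.261, -0.965, -0.001], [0.0, 0.001, -1.0]]
force: [0.6, -0.1, -0.9]
opening: 0.999
grasp_force: 0.0
```

>>> {"api": "move_arm", "payload": {
  "increments": [
    {"xyz": [22.1,-25,0],"roll": 0,"grip": 100},
    {"xyz": [22.1,-25,0],"roll": 0,"grip": 100},
    {"xyz": [22.1,-25,0],"roll": 0,"grip": 100},
    {"xyz": [22.1,-25,0],"roll": 0,"grip": 100},
    {"xyz": [22.1,-25,0],"roll": 0,"grip": 100}
  ]
}}

```text
time_s: 2.7
position: [0.386, -0.1531, 0.2229]
tcp_rot: [[0.965, 0.261, 0.001], [0.261, -0.965, -0.0], [0.001, 0.001, -1.0]]
force: [1.1, -0.0, 1.1]
opening: 0.995
grasp_force: 0.0
```

>>> {"api": "move_arm", "payload": {
  "increments": [
    {"xyz": [22.1,-25,0],"roll": 0,"grip": 100},
    {"xyz": [22.1,-25,0],"roll": 0,"grip": 100},
    {"xyz": [22.1,-25,0],"roll": 0,"grip": 100},
    {"xyz": [22.1,-25,0],"roll": 0,"grip": 100},
    {"xyz": [22.1,-25,0],"roll": 0,"grip": 100}
  ]
}}

```text
time_s: 3.12
position: [0.46, -0.0033, 0.2228]
tcp_rot: [[0.965, 0.262, 0.001], [0.262, -0.965, -0.0], [0.001, 0.0, -1.0]]
force: [1.2, -0.1, 0.2]
opening: 0.999
grasp_force: 0.0
```

>>> {"api": "move_arm", "payload": {
  "increments": [
    {"xyz": [0,0,0],"roll": -0.115,"grip": 100},
    {"xyz": [0,0,0],"roll": -0.115,"grip": 100},
    {"xyz": [0,0,0],"roll": -0.115,"grip": 100},
    {"xyz": [0,0,0],"roll": -0.115,"grip": 100},
    {"xyz": [0,0,0],"roll": -0.115,"grip": 100}
  ]
}}

```text
time_s: 3.53
position: [0.4595, -0.0047, 0.2227]
tcp_rot: [[0.663, 0.749, 0.0], [0.749, -0.663, -0.0], [0.0, 0.0, -1.0]]
force: [0.4, 0.7, 0.0]
opening: 1.001
grasp_force: 0.0
```

>>> {"api": "move_arm", "payload": {
  "increments": [
    {"xyz": [0,0,0],"roll": -0.115,"grip": 100},
    {"xyz": [0,0,0],"roll": -0.115,"grip": 100},
    {"xyz": [0,0,0],"roll": -0.115,"grip": 100},
    {"xyz": [0,0,0],"roll": -0.115,"grip": 100},
    {"xyz": [0,0,0],"roll": -0.115,"grip": 100}
  ]
}}

```text
time_s: 3.95
position: [0.4594, -0.005, 0.2227]
tcp_rot: [[0.15, 0.989, 0.0], [0.989, -0.15, -0.0], [-0.0, 0.0, -1.0]]
force: [-0.7, 0.2, -0.2]
opening: 1.0
grasp_force: 0.0
```

```bash
cat >> h.py <<'E'
def plan(xyz,yaw):
    s=bot.read_state(); R=np.array(s["tcp_rot"]); p=np.array(s["position"])
    y=np.degrees(np.arctan2(R[1,0],R[0,0])); r=(y-yaw+180)%360-180
    print("t",round(s["time_s"],2),"pos",p.round(4),"yaw",y.round(2),"F",np.round(s["force"],1),"open",round(s["opening"],3),"gf",round(s["grasp_force"],1))
    print("tool shift mm (before roll)",((np.array(xyz)-p)@R*1000).round(1),"roll",np.radians(r).round(3),r.round(1))
SK=np.array([.5374,-.016]); BX=np.array([.9885,-.1513]); BY=np.array([.1513,.9885])
def brd(p): d=np.array(p)[:2]-SK; return d@BX,d@BY
E
python3 -c "
from h import *
plan([.4605,-.0045,.083],81.3)
im=bot.capture('top')[0]; c=cv2.resize(im[150:310,360:520],(640,640),interpolation=2); cv2.imwrite('pics/blk.png',c[:600,:,::-1])"
```

```text
t 3.95 pos [ 0.4594 -0.005   0.2227] yaw 81.39 F [-0.7  0.2 -0.2] open 1.0 gf 0.0
tool shift mm (before roll) [  0.6   0.9 139.7] roll 0.002 0.1
```

View pics/blk.png

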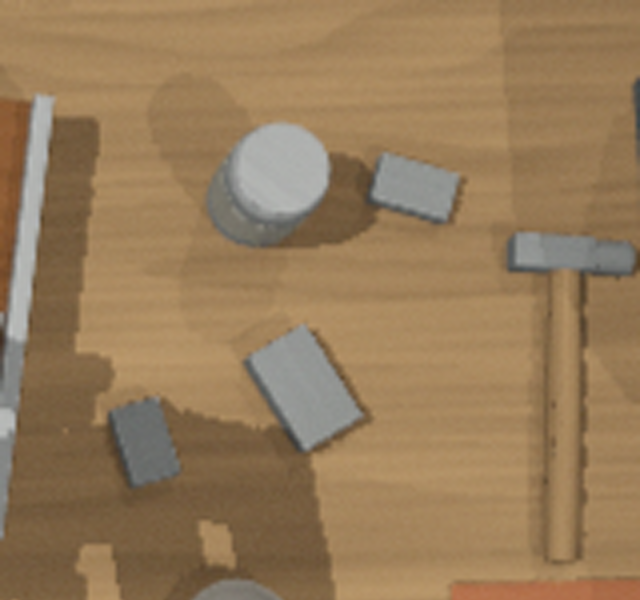

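The crop shows the large block at crop (307,388), which is top pixel (437,247). It is clearly bigger than the two look-alikes at (145,442) and (416,187). Next I'll descend onto the knob.

>>> {"api": "move_arm", "payload": {
  "increments": [
    {"xyz": [0.6,0.9,28],"roll": 0,"grip": 100},
    {"xyz": [0,0,28],"roll": 0,"grip": 100},
    {"xyz": [0,0,28],"roll": 0,"grip": 100},
    {"xyz": [0,0,28],"roll": 0,"grip": 100},
    {"xyz": [0,0,27.5],"roll": 0,"grip": 100}
  ]
}}

```text
time_s: 4.42
position: [0.4608, -0.0046, 0.0822]
tcp_rot: [[0.158, 0.987, 0.001], [0.987, -0.158, -0.0], [-0.0, 0.002, -1.0]]
force: [0.2, -0.3, 0.6]
opening: 1.0
grasp_force: 0.0
```

>>> {"api": "move_arm", "payload": {
  "increments": [
    {"xyz": [0,0,0],"roll": 0,"grip": 0},
    {"xyz": [0,0,0],"roll": 0,"grip": 0},
    {"xyz": [0,0,0],"roll": 0,"grip": 0},
    {"xyz": [0,0,0],"roll": 0,"grip": 0},
    {"xyz": [0,0,0],"roll": 0,"grip": 0}
  ]
}}

```text
time_s: 4.83
position: [0.4615, -0.0047, 0.0847]
tcp_rot: [[0.156, 0.988, 0.004], [0.988, -0.156, -0.001], [-0.0, 0.004, -1.0]]
force: [-0.2, -0.6, 0.2]
opening: 0.708
grasp_force: 0.0
```

>>> {"api": "move_arm", "payload": {
  "increments": [
    {"xyz": [0,0,0],"roll": 0,"grip": 0},
    {"xyz": [0,0,0],"roll": 0,"grip": 0},
    {"xyz": [0,0,0],"roll": 0,"grip": 0},
    {"xyz": [0,0,0],"roll": 0,"grip": 0}
  ]
}}

```text
time_s: 5.17
position: [0.4605, -0.0045, 0.0834]
tcp_rot: [[0.155, 0.988, 0.001], [0.988, -0.155, -0.0], [-0.0, 0.001, -1.0]]
force: [-0.1, -0.4, 0.5]
opening: 0.399
grasp_force: 0.0
```

>>> {"api": "move_arm", "payload": {
  "increments": [
    {"xyz": [0,0,0],"roll": 0,"grip": 0},
    {"xyz": [0,0,0],"roll": 0,"grip": 0},
    {"xyz": [0,0,0],"roll": 0,"grip": 0},
    {"xyz": [0,0,0],"roll": 0,"grip": 0}
  ]
}}

```text
time_s: 5.5
position: [0.46, -0.0044, 0.0831]
tcp_rot: [[0.155, 0.988, -0.001], [0.988, -0.155, 0.0], [0.0, -0.001, -1.0]]
force: [-1.2, -0.2, 3.4]
opening: 0.303
grasp_force: 30.0
```

>>> {"api": "move_arm", "payload": {
  "increments": [
    {"xyz": [0,0,-4],"roll": 0,"grip": 0},
    {"xyz": [0,0,-4],"roll": 0,"grip": 0},
    {"xyz": [0,0,-4.5],"roll": 0,"grip": 0},
    {"xyz": [0,0,0],"roll": 0,"grip": 0},
    {"xyz": [0,0,0],"roll": 0,"grip": 0}
  ]
}}

```text
time_s: 5.92
position: [0.46, -0.0044, 0.0954]
tcp_rot: [[0.155, 0.988, -0.001], [0.988, -0.155, 0.0], [0.0, -0.001, -1.0]]
force: [0.7, -1.5, -7.5]
opening: 0.305
grasp_force: 30.0
```

The wrist force of 7.5 N matches a lift of about 12 mm. Sliding the cover now.

>>> {"api": "move_arm", "payload": {
  "increments": [
    {"xyz": [0,6,0],"roll": 0,"grip": 0},
    {"xyz": [0,8,0],"roll": 0,"grip": 0},
    {"xyz": [0,8,0],"roll": 0,"grip": 0},
    {"xyz": [0,8,0],"roll": 0,"grip": 0},
    {"xyz": [0,8,0],"roll": 0,"grip": 0}
  ]
}}

```text
time_s: 6.33
position: [0.4986, -0.0104, 0.0953]
tcp_rot: [[0.156, 0.988, -0.001], [0.988, -0.156, 0.0], [0.0, -0.001, -1.0]]
force: [-2.8, 1.7, -6.8]
opening: 0.303
grasp_force: 30.0
```

>>> {"api": "move_arm", "payload": {
  "increments": [
    {"xyz": [0,22,0],"roll": 0,"grip": 0},
    {"xyz": [0,22,0],"roll": 0,"grip": 0},
    {"xyz": [0,22,0],"roll": 0,"grip": 0},
    {"xyz": [0,22,0],"roll": 0,"grip": 0},
    {"xyz": [0,22,0],"roll": 0,"grip": 0}
  ]
}}

```text
time_s: 6.75
position: [0.6068, -0.0271, 0.0948]
tcp_rot: [[0.155, 0.988, -0.003], [0.988, -0.155, 0.001], [0.001, -0.003, -1.0]]
force: [-2.6, 0.9, -6.7]
opening: 0.305
grasp_force: 30.0
```

>>> {"api": "move_arm", "payload": {
  "increments": [
    {"xyz": [0,3,0],"roll": 0,"grip": 0},
    {"xyz": [0,3,0],"roll": 0,"grip": 0},
    {"xyz": [0,2,0],"roll": 0,"grip": 0},
    {"xyz": [0,0,0],"roll": 0,"grip": 0}
  ]
}}

```text
time_s: 7.08
position: [0.6127, -0.0282, 0.095]
tcp_rot: [[0.155, 0.988, -0.003], [0.988, -0.155, 0.001], [0.0, -0.003, -1.0]]
force: [-3.9, 0.1, -7.7]
opening: 0.304
grasp_force: 30.0
```

>>> {"api": "move_arm", "payload": {
  "increments": [
    {"xyz": [0,1,4],"roll": 0,"grip": 0},
    {"xyz": [0,0,4],"roll": 0,"grip": 0},
    {"xyz": [0,0,4],"roll": 0,"grip": 0},
    {"xyz": [0,0,0],"roll": 0,"grip": 0}
  ]
}}

```text
time_s: 7.42
position: [0.6128, -0.0282, 0.0838]
tcp_rot: [[0.155, 0.988, -0.004], [0.988, -0.155, 0.001], [0.0, -0.004, -1.0]]
force: [-5.9, 0.9, -2.2]
opening: 0.303
grasp_force: 30.0
```

>>> {"api": "move_arm", "payload": {
  "increments": [
    {"xyz": [0,0,0],"roll": 0,"grip": 60},
    {"xyz": [0,0,0],"roll": 0,"grip": 60},
    {"xyz": [0,0,0],"roll": 0,"grip": 60},
    {"xyz": [0,0,0],"roll": 0,"grip": 60},
    {"xyz": [0,0,0],"roll": 0,"grip": 60}
  ]
}}

```text
time_s: 7.83
position: [0.6175, -0.0295, 0.085]
tcp_rot: [[0.155, 0.988, 0.005], [0.988, -0.155, -0.001], [-0.001, 0.005, -1.0]]
force: [-0.7, 1.0, -0.2]
opening: 0.568
grasp_force: 0.0
```

>>> {"api": "move_arm", "payload": {
  "increments": [
    {"xyz": [0,0,-10],"roll": 0,"grip": 60},
    {"xyz": [0,0,-20],"roll": 0,"grip": 60},
    {"xyz": [0,0,-20],"roll": 0,"grip": 0},
    {"xyz": [0,0,-10],"roll": 0,"grip": 0}
  ]
}}

```text
time_s: 8.17
position: [0.6175, -0.0294, 0.1468]
tcp_rot: [[0.155, 0.988, 0.006], [0.988, -0.155, -0.001], [-0.0, 0.006, -1.0]]
force: [0.5, 0.4, -0.2]
opening: 0.519
grasp_force: 0.0
```

```bash
python3 -c "
from h import *
im,d=cap('scene'); cv2.imwrite('pics/s1.png',im[:,:,::-1]); w=world('scene',d)
for n in ('scene','top'):
  im,d=cap(n)
  for l in('cover_edge','plunger_grip'): print(n,l,[(round(x['conf'],2),np.round(c2w(n,x['at']),3),np.round(brd(c2w(n,x['at'])),3)) for x in bot.spot_in(l,n)][:2])
plan([*(SK+BY*0.0),.085],81.3)
"
```

```text
scene cover_edge [(0.69, array([ 0.681, -0.047,  0.072]), array([ 0.147, -0.008])), (0.39, array([ 0.648, -0.075,  0.06 ]), array([ 0.118, -0.042]))]
scene plunger_grip []
top cover_edge [(0.6, array([ 0.669, -0.117,  0.07 ]), array([ 0.145, -0.08 ]))]
top plunger_grip []
t 8.52 pos [ 0.6145 -0.0287  0.1424] yaw 81.06 F [-0.5  0.8 -0.5] open 0.213 gf 0.0
tool shift mm (before roll) [  0.6 -78.   57.5] roll -0.004 -0.2
```

View pics/s1.png

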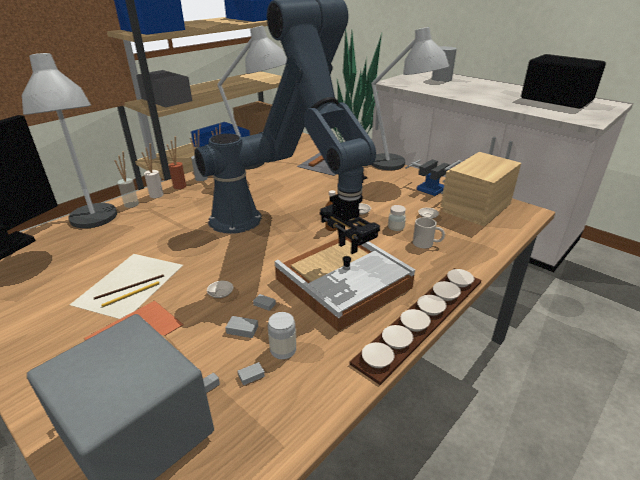

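The cover is open: the plywood shows at around (310,262) px and the knob stands on the parked cover at (347,262). Next I'll probe the skin at slat centres, starting at board y = +10 mm.

>>> {"api": "move_arm", "payload": {
  "increments": [
    {"xyz": [2.6,-20,0],"roll": 0,"grip": 0},
    {"xyz": [2,-20,0],"roll": 0,"grip": 0},
    {"xyz": [2,-20,0],"roll": 0,"grip": 0},
    {"xyz": [2,-18,10],"roll": 0,"grip": 0},
    {"xyz": [2,0,20],"roll": 0,"grip": 0}
  ]
}}

```text
time_s: 8.93
position: [0.5364, -0.0052, 0.1139]
tcp_rot: [[0.155, 0.988, -0.003], [0.988, -0.155, 0.001], [0.0, -0.003, -1.0]]
force: [-0.0, 0.7, -0.6]
opening: 0.009
grasp_force: 0.0
```

>>> {"api": "move_arm", "payload": {
  "increments": [
    {"xyz": [0,0,20],"roll": 0,"grip": 0},
    {"xyz": [0,0,20],"roll": 0,"grip": 0},
    {"xyz": [0,0,5],"roll": 0,"grip": 0},
    {"xyz": [0,0,3],"roll": 0,"grip": 0},
    {"xyz": [0,0,0],"roll": 0,"grip": 0}
  ]
}}

```text
time_s: 9.35
position: [0.5397, -0.0063, 0.0649]
tcp_rot: [[0.155, 0.988, -0.002], [0.988, -0.155, 0.0], [0.0, -0.002, -1.0]]
force: [-0.4, 0.5, 0.5]
opening: 0.005
grasp_force: 0.0
```

>>> {"api": "move_arm", "payload": {
  "increments": [
    {"xyz": [0,0,3],"roll": 0,"grip": 0},
    {"xyz": [0,0,3],"roll": 0,"grip": 0},
    {"xyz": [0,0,3],"roll": 0,"grip": 0},
    {"xyz": [0,0,0],"roll": 0,"grip": 0}
  ]
}}

```text
time_s: 9.68
position: [0.5409, -0.0066, 0.057]
tcp_rot: [[0.155, 0.988, 0.002], [0.988, -0.155, -0.001], [-0.0, 0.002, -1.0]]
force: [-0.3, -0.6, 2.2]
opening: 0.004
grasp_force: 1.9
```

>>> {"api": "move_arm", "payload": {
  "increments": [
    {"xyz": [0,0,-8],"roll": 0,"grip": 0},
    {"xyz": [20,0,-4],"roll": 0,"grip": 0},
    {"xyz": [20,0,2],"roll": 0,"grip": 0},
    {"xyz": [0,0,3],"roll": 0,"grip": 0},
    {"xyz": [0,0,2],"roll": 0,"grip": 0}
  ]
}}

```text
time_s: 10.1
position: [0.5461, 0.0339, 0.0619]
tcp_rot: [[0.153, 0.988, 0.0], [0.988, -0.153, -0.0], [-0.0, 0.0, -1.0]]
force: [-0.6, -0.3, -0.5]
opening: 0.002
grasp_force: 0.0
```

>>> {"api": "move_arm", "payload": {
  "increments": [
    {"xyz": [0,0,2.5],"roll": 0,"grip": 0},
    {"xyz": [0,0,2.5],"roll": 0,"grip": 0},
    {"xyz": [0,0,0],"roll": 0,"grip": 0},
    {"xyz": [0,0,0],"roll": 0,"grip": 0}
  ]
}}

```text
time_s: 10.43
position: [0.546, 0.0328, 0.0565]
tcp_rot: [[0.156, 0.988, -0.001], [0.988, -0.156, 0.0], [0.0, -0.001, -1.0]]
force: [-0.6, 1.2, 2.9]
opening: 0.004
grasp_force: 1.5
```

>>> {"api": "move_arm", "payload": {
  "increments": [
    {"xyz": [0,0,-8],"roll": 0,"grip": 0},
    {"xyz": [-20,0,-4],"roll": 0,"grip": 0},
    {"xyz": [-20,0,0],"roll": 0,"grip": 0},
    {"xyz": [-20,0,0],"roll": 0,"grip": 0},
    {"xyz": [-20,0,2],"roll": 0,"grip": 0}
  ]
}}

```text
time_s: 10.85
position: [0.534, -0.047, 0.0674]
tcp_rot: [[0.155, 0.988, 0.001], [0.988, -0.155, -0.001], [-0.0, 0.001, -1.0]]
force: [-0.5, -1.0, -0.8]
opening: 0.011
grasp_force: 0.0
```

>>> {"api": "move_arm", "payload": {
  "increments": [
    {"xyz": [0,0,2.5],"roll": 0,"grip": 0},
    {"xyz": [0,0,2.5],"roll": 0,"grip": 0},
    {"xyz": [0,0,2.5],"roll": 0,"grip": 0},
    {"xyz": [0,0,2.5],"roll": 0,"grip": 0},
    {"xyz": [0,0,0],"roll": 0,"grip": 0}
  ]
}}

```text
time_s: 11.27
position: [0.5338, -0.0459, 0.0597]
tcp_rot: [[0.153, 0.988, 0.0], [0.988, -0.153, -0.002], [-0.002, 0.001, -1.0]]
force: [-6.0, -2.9, 25.0]
opening: 0.003
grasp_force: 12.4
```

The skin is rigid at y ≈ -30 (25 N at 0.3 mm). I'll check the neighbouring slats, pressing more gently.

>>> {"api": "move_arm", "payload": {
  "increments": [
    {"xyz": [0,0,-8],"roll": 0,"grip": 0},
    {"xyz": [-20,0,-2],"roll": 0,"grip": 0},
    {"xyz": [0,0,3],"roll": 0,"grip": 0},
    {"xyz": [0,0,3],"roll": 0,"grip": 0},
    {"xyz": [0,0,0],"roll": 0,"grip": 0}
  ]
}}

```text
time_s: 11.68
position: [0.5307, -0.0648, 0.06]
tcp_rot: [[0.155, 0.988, -0.0], [0.988, -0.155, 0.0], [0.0, -0.001, -1.0]]
force: [0.6, -0.2, 0.4]
opening: 0.004
grasp_force: 0.3
```

>>> {"api": "move_arm", "payload": {
  "increments": [
    {"xyz": [0,0,1.5],"roll": 0,"grip": 0},
    {"xyz": [0,0,1],"roll": 0,"grip": 0},
    {"xyz": [0,0,0],"roll": 0,"grip": 0}
  ]
}}

```text
time_s: 11.93
position: [0.5307, -0.0648, 0.0598]
tcp_rot: [[0.154, 0.988, -0.0], [0.988, -0.154, -0.0], [-0.0, 0.0, -1.0]]
force: [-3.7, -0.6, 17.0]
opening: 0.006
grasp_force: 8.8
```

>>> {"api": "move_arm", "payload": {
  "increments": [
    {"xyz": [0,0,-8],"roll": 0,"grip": 0},
    {"xyz": [20,0,0],"roll": 0,"grip": 0},
    {"xyz": [20,0,3],"roll": 0,"grip": 0},
    {"xyz": [0,0,3],"roll": 0,"grip": 0},
    {"xyz": [0,0,0],"roll": 0,"grip": 0}
  ]
}}

```text
time_s: 12.35
position: [0.5361, -0.0244, 0.0592]
tcp_rot: [[0.153, 0.988, -0.002], [0.988, -0.153, 0.001], [0.0, -0.002, -1.0]]
force: [-0.2, 0.2, 1.5]
opening: 0.001
grasp_force: 0.4
```

>>> {"api": "move_arm", "payload": {
  "increments": [
    {"xyz": [0,0,1],"roll": 0,"grip": 0},
    {"xyz": [0,0,1],"roll": 0,"grip": 0},
    {"xyz": [0,0,0],"roll": 0,"grip": 0}
  ]
}}

```text
time_s: 12.6
position: [0.5363, -0.0251, 0.0579]
tcp_rot: [[0.157, 0.988, -0.001], [0.988, -0.157, 0.002], [0.002, -0.002, -1.0]]
force: [0.9, 6.3, 3.6]
opening: 0.007
grasp_force: 3.9
```

>>> {"api": "move_arm", "payload": {
  "increments": [
    {"xyz": [0,0,-8],"roll": 0,"grip": 0},
    {"xyz": [-21,0,0],"roll": 0,"grip": 0},
    {"xyz": [-20,0,0],"roll": 0,"grip": 0},
    {"xyz": [-20,0,3],"roll": 0,"grip": 0},
    {"xyz": [0,0,3],"roll": 0,"grip": 0}
  ]
}}

```text
time_s: 13.02
position: [0.5281, -0.0905, 0.0603]
tcp_rot: [[0.159, 0.987, 0.002], [0.987, -0.159, -0.002], [-0.002, 0.002, -1.0]]
force: [-0.1, 0.0, 1.6]
opening: 0.001
grasp_force: 0.4
```

>>> {"api": "move_arm", "payload": {
  "increments": [
    {"xyz": [0,0,1],"roll": 0,"grip": 0},
    {"xyz": [0,0,1],"roll": 0,"grip": 0},
    {"xyz": [0,0,0],"roll": 0,"grip": 0}
  ]
}}

```text
time_s: 13.27
position: [0.5275, -0.0862, 0.058]
tcp_rot: [[0.155, 0.988, 0.0], [0.988, -0.155, -0.0], [-0.0, 0.0, -1.0]]
force: [0.2, -0.5, 1.2]
opening: 0.007
grasp_force: 0.8
```

Slats -30 and -50 are rigid, while -10 and -70 are soft. That puts the bearer centre between -45 and -35, so the block goes at y = -40. Now to the block.

>>> {"api": "move_arm", "payload": {
  "increments": [
    {"xyz": [0,0,-25],"roll": 0,"grip": 60},
    {"xyz": [0,0,-35],"roll": 0,"grip": 100},
    {"xyz": [0,0,-35],"roll": 0,"grip": 100},
    {"xyz": [-20,3,-30],"roll": 0,"grip": 100},
    {"xyz": [-28,4,0],"roll": 0,"grip": 100}
  ]
}}

```text
time_s: 13.68
position: [0.5301, -0.1335, 0.189]
tcp_rot: [[0.15, 0.989, 0.01], [0.989, -0.15, -0.004], [-0.002, 0.01, -1.0]]
force: [1.5, -0.8, 0.7]
opening: 0.297
grasp_force: 0.0
```

>>> {"api": "move_arm", "payload": {
  "increments": [
    {"xyz": [-32,5,0],"roll": 0,"grip": 100},
    {"xyz": [-32,5,0],"roll": 0,"grip": 100},
    {"xyz": [-32,5,0],"roll": 0,"grip": 100},
    {"xyz": [-32,5,0],"roll": 0,"grip": 100},
    {"xyz": [-32,5,0],"roll": 0,"grip": 100}
  ]
}}

```text
time_s: 14.1
position: [0.5266, -0.2968, 0.1829]
tcp_rot: [[0.154, 0.988, -0.001], [0.988, -0.154, 0.001], [0.001, -0.001, -1.0]]
force: [0.9, 0.8, -0.3]
opening: 0.68
grasp_force: 0.0
```

>>> {"api": "move_arm", "payload": {
  "increments": [
    {"xyz": [-32,5,0],"roll": 0,"grip": 100},
    {"xyz": [-32,5,0],"roll": 0,"grip": 100},
    {"xyz": [-27,3,0],"roll": 0,"grip": 100},
    {"xyz": [0,0,0],"roll": 0.111,"grip": 100},
    {"xyz": [0,0,0],"roll": 0.111,"grip": 100}
  ]
}}

```text
time_s: 14.52
position: [0.5254, -0.3895, 0.1824]
tcp_rot: [[0.375, 0.927, -0.0], [0.927, -0.375, 0.001], [0.0, -0.001, -1.0]]
force: [0.5, -0.2, -0.7]
opening: 0.979
grasp_force: 0.0
```

>>> {"api": "move_arm", "payload": {
  "increments": [
    {"xyz": [0,0,0],"roll": 0.111,"grip": 100},
    {"xyz": [0,0,0],"roll": 0.111,"grip": 100},
    {"xyz": [0,0,0],"roll": 0.111,"grip": 100},
    {"xyz": [0,0,0],"roll": 0.111,"grip": 100},
    {"xyz": [0,0,0],"roll": 0.111,"grip": 100}
  ]
}}

```text
time_s: 14.93
position: [0.5257, -0.3871, 0.1826]
tcp_rot: [[0.806, 0.592, -0.001], [0.592, -0.806, 0.001], [0.0, -0.002, -1.0]]
force: [1.3, -0.2, 0.2]
opening: 0.997
grasp_force: 0.0
```

>>> {"api": "move_arm", "payload": {
  "increments": [
    {"xyz": [0,0,0],"roll": 0.111,"grip": 100},
    {"xyz": [0,0,0],"roll": 0,"grip": 100}
  ]
}}

```text
time_s: 15.1
position: [0.5258, -0.3872, 0.1827]
tcp_rot: [[0.865, 0.502, -0.001], [0.502, -0.865, 0.001], [0.0, -0.001, -1.0]]
force: [0.6, 0.5, 0.2]
opening: 0.994
grasp_force: 0.0
```

```bash
python3 -c "
from h import *
plan([.525,-.388,.005],30.2)
im,d=cap('scene'); w=world('scene',d)
g=(w[...,2]>.02)&(w[...,2]<.036)&(abs(w[...,0]-.525)<.07)&(abs(w[...,1]+.388)<.065)
print('block again',g.sum(),cv2.minAreaRect((w[g][:,:2]*1000).astype(np.float32)))
im,d=cap('top'); w=world('top',d)
g=(w[...,2]>.045)&(w[...,2]<.08)&(abs(w[...,0]-.601)<.22)&(abs(w[...,1]+.025)<.2)
r=np.stack(brd(w[g].reshape(-1,3).T[:2].T.T) if 0 else [(w[g][:,:2]-SK)@BX,(w[g][:,:2]-SK)@BY],1)
z=w[g][:,2]; c=abs(r[:,1])<.12
for a in np.arange(-.1,.24,.02):
  k=c&(abs(r[:,0]-a)<.01); print(round(a,2),np.median(z[k]).round(4),end='; ')
"
```

```text
t 15.1 pos [ 0.5258 -0.3872  0.1827] yaw 30.16 F [0.6 0.5 0.2] open 0.994 gf 0.0
tool shift mm (before roll) [ -1.1   0.6 177.7] roll -0.001 -0.0
block again 388 ((524.2767333984375, -390.06732177734375), (81.96401977539062, 56.26136779785156), 31.135543823242188)
-0.1 0.0527; -0.08 0.0529; -0.06 0.0573; -0.04 0.0615; -0.02 0.0615; 0.0 0.0613; 0.02 0.0612; 0.04 0.0614; 0.06 0.0636; 0.08 0.0699; 0.1 0.0701; 0.12 0.07; 0.14 0.0701; 0.16 0.0702; 0.18 0.0699; 0.2 0.0701; 0.22 0.0691;
```

>>> {"api": "move_arm", "payload": {
  "increments": [
    {"xyz": [-1,0.6,35],"roll": 0,"grip": 100},
    {"xyz": [0,0,38],"roll": 0,"grip": 100},
    {"xyz": [0,0,38],"roll": 0,"grip": 100},
    {"xyz": [0,0,35],"roll": 0,"grip": 100},
    {"xyz": [0,0,18],"roll": 0,"grip": 100}
  ]
}}

```text
time_s: 15.62
position: [0.5229, -0.3871, 0.0146]
tcp_rot: [[0.863, 0.505, -0.005], [0.505, -0.863, 0.005], [-0.002, -0.007, -1.0]]
force: [-0.4, 0.4, -0.9]
opening: 0.999
grasp_force: 0.0
```

>>> {"api": "move_arm", "payload": {
  "increments": [
    {"xyz": [0,0,8],"roll": 0,"grip": 100},
    {"xyz": [0,0,5],"roll": 0,"grip": 100},
    {"xyz": [0,0,0],"roll": 0,"grip": 100}
  ]
}}

```text
time_s: 15.87
position: [0.525, -0.3895, 0.0057]
tcp_rot: [[0.864, 0.504, -0.0], [0.504, -0.864, 0.0], [-0.0, -0.0, -1.0]]
force: [0.3, 0.1, 0.9]
opening: 1.004
grasp_force: 0.0
```

>>> {"api": "move_arm", "payload": {
  "increments": [
    {"xyz": [0,0,0],"roll": 0,"grip": 0},
    {"xyz": [0,0,0],"roll": 0,"grip": 0},
    {"xyz": [0,0,0],"roll": 0,"grip": 0},
    {"xyz": [0,0,0],"roll": 0,"grip": 0},
    {"xyz": [0,0,0],"roll": 0,"grip": 0}
  ]
}}

```text
time_s: 16.28
position: [0.5252, -0.3901, 0.007]
tcp_rot: [[0.864, 0.503, 0.001], [0.503, -0.864, -0.001], [0.0, 0.002, -1.0]]
force: [-0.9, 0.2, 0.5]
opening: 0.705
grasp_force: 0.0
```

>>> {"api": "move_arm", "payload": {
  "increments": [
    {"xyz": [0,0,0],"roll": 0,"grip": 0},
    {"xyz": [0,0,0],"roll": 0,"grip": 0},
    {"xyz": [0,0,0],"roll": 0,"grip": 0},
    {"xyz": [0,0,0],"roll": 0,"grip": 0}
  ]
}}

```text
time_s: 16.62
position: [0.5238, -0.3879, 0.0063]
tcp_rot: [[0.864, 0.503, -0.003], [0.503, -0.864, 0.003], [-0.001, -0.004, -1.0]]
force: [-2.2, 4.0, 6.0]
opening: 0.575
grasp_force: 29.9
```

>>> {"api": "move_arm", "payload": {
  "increments": [
    {"xyz": [0,0,-5],"roll": 0,"grip": 0},
    {"xyz": [0,0,-15],"roll": 0,"grip": 0},
    {"xyz": [0,0,-25],"roll": 0,"grip": 0},
    {"xyz": [0,0,-30],"roll": 0,"grip": 0},
    {"xyz": [0,0,-30],"roll": 0,"grip": 0}
  ]
}}

```text
time_s: 17.03
position: [0.5234, -0.3886, 0.1091]
tcp_rot: [[0.864, 0.503, -0.004], [0.503, -0.864, 0.003], [-0.002, -0.005, -1.0]]
force: [0.9, -0.8, -9.5]
opening: 0.573
grasp_force: 29.9
```

>>> {"api": "move_arm", "payload": {
  "increments": [
    {"xyz": [0,0,-25],"roll": 0,"grip": 0},
    {"xyz": [0,0,-20],"roll": 0,"grip": 0},
    {"xyz": [0,0,0],"roll": 0,"grip": 0},
    {"xyz": [0,0,0],"roll": 0,"grip": 0}
  ]
}}

```text
time_s: 17.37
position: [0.5248, -0.3899, 0.1555]
tcp_rot: [[0.864, 0.503, 0.0], [0.503, -0.864, -0.001], [-0.0, 0.001, -1.0]]
force: [-0.1, -0.6, -10.2]
opening: 0.573
grasp_force: 29.9
```

```bash
python3 -c "
from h import *
plan([*(SK+BY*-.040),.1],-8.7)
im,d=cap('scene'); cv2.imwrite('pics/s2.png',cv2.resize(im[200:400,150:400],(750,600),interpolation=2)[:,:,::-1]); w=world('scene',d)
s=bot.read_state(); R=np.array(s['tcp_rot']); p=np.array(s['position'])
q=(w-p)@R
for x in bot.trace('block','scene')[:1]:
  b=q[x['mask']]; v,u=np.nonzero(x['mask']); print('blk',x['conf'],u.mean(),v.mean(),np.nanpercentile(b,[2,98],axis=0).round(4))
"
```

```text
t 17.37 pos [ 0.5248 -0.3899  0.1555] yaw 30.19 F [ -0.1  -0.6 -10.2] open 0.573 gf 29.9
tool shift mm (before roll) [ 173.8 -285.8   55.2] roll 0.679 38.9
blk 0.91 250.79310344827587 372.9511494252874 [[0.0581 0.13   0.1308]
 [0.1122 0.1845 0.1492]]
```

View pics/s2.png

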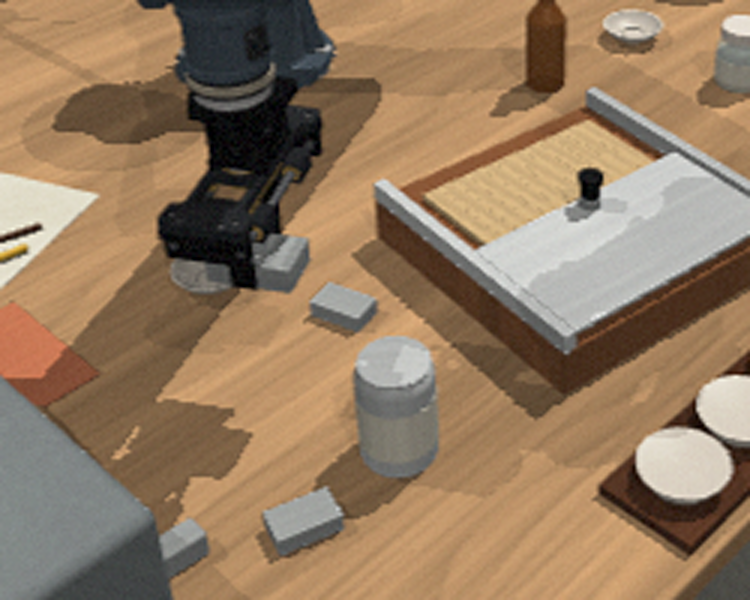

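The crop shows the block held level in the gripper at (280,263), the cover parked and the skin bare. Carrying it over now.

>>> {"api": "move_arm", "payload": {
  "increments": [
    {"xyz": [14.5,-23.8,0],"roll": 0,"grip": 0},
    {"xyz": [14.5,-23.8,0],"roll": 0,"grip": 0},
    {"xyz": [14.5,-23.8,0],"roll": 0,"grip": 0},
    {"xyz": [14.5,-23.8,0],"roll": 0,"grip": 0},
    {"xyz": [14.5,-23.8,0],"roll": 0,"grip": 0}
  ]
}}

```text
time_s: 17.88
position: [0.526, -0.2482, 0.1532]
tcp_rot: [[0.865, 0.502, -0.004], [0.502, -0.865, 0.003], [-0.002, -0.005, -1.0]]
force: [0.6, -0.9, -9.0]
opening: 0.572
grasp_force: 29.9
```

>>> {"api": "move_arm", "payload": {
  "increments": [
    {"xyz": [14.5,-23.8,0],"roll": 0,"grip": 0},
    {"xyz": [14.5,-23.8,0],"roll": 0,"grip": 0},
    {"xyz": [14.5,-23.8,0],"roll": 0,"grip": 0},
    {"xyz": [14.5,-23.8,0],"roll": 0,"grip": 0},
    {"xyz": [14.5,-23.8,0],"roll": 0,"grip": 0}
  ]
}}

```text
time_s: 18.3
position: [0.5289, -0.1092, 0.1538]
tcp_rot: [[0.865, 0.503, -0.004], [0.503, -0.865, 0.002], [-0.003, -0.004, -1.0]]
force: [-0.0, 0.2, -8.8]
opening: 0.574
grasp_force: 29.9
```

>>> {"api": "move_arm", "payload": {
  "increments": [
    {"xyz": [14.5,-23.8,0],"roll": 0,"grip": 0},
    {"xyz": [14.5,-23.8,0],"roll": 0,"grip": 0},
    {"xyz": [0,0,0],"roll": 0.113,"grip": 0},
    {"xyz": [0,0,0],"roll": 0.113,"grip": 0},
    {"xyz": [0,0,0],"roll": 0.113,"grip": 0}
  ]
}}

```text
time_s: 18.72
position: [0.5303, -0.0541, 0.1539]
tcp_rot: [[0.983, 0.183, -0.004], [0.183, -0.983, 0.001], [-0.004, -0.002, -1.0]]
force: [0.3, 0.1, -9.4]
opening: 0.566
grasp_force: 29.9
```

>>> {"api": "move_arm", "payload": {
  "increments": [
    {"xyz": [0,0,0],"roll": 0.113,"grip": 0},
    {"xyz": [0,0,0],"roll": 0.113,"grip": 0},
    {"xyz": [0,0,0],"roll": 0.113,"grip": 0},
    {"xyz": [0,0,0],"roll": 0,"grip": 0},
    {"xyz": [0,0,0],"roll": 0,"grip": 0}
  ]
}}

```text
time_s: 19.13
position: [0.5306, -0.055, 0.1544]
tcp_rot: [[0.989, -0.148, -0.003], [-0.148, -0.989, 0.001], [-0.003, -0.001, -1.0]]
force: [-0.7, 0.3, -9.2]
opening: 0.57
grasp_force: 29.9
```

```bash
python3 -c "
from h import *
plan([*(SK+BY*-.040),.069],-8.7)
im,d=cap('scene'); w=world('scene',d)
for x in bot.trace('block','scene')[:3]:
  b=w[x['mask']]; v,u=np.nonzero(x['mask']); e=np.nanpercentile(b,[2,98],axis=0).round(3).tolist(); c=[(b[:,:2]-SK)@BX,(b[:,:2]-SK)@BY]; print('blk',round(x['conf'],2),u.mean().round(),v.mean().round(),e,np.nanpercentile(c,[2,98],axis=1).round(3).tolist())
"
```

```text
t 19.13 pos [ 0.5306 -0.055   0.1544] yaw -8.5 F [-0.7  0.3 -9.2] open 0.57 gf 29.9
tool shift mm (before roll) [ 1.1  0.4 85.4] roll 0.004 0.2
blk 0.74 250.0 373.0 [[0.65, -0.511, 0.001], [0.697, -0.453, 0.023]] [[0.183, -0.469], [0.226, -0.412]]
blk 0.71 264.0 302.0 [[0.463, -0.296, 0.002], [0.52, -0.253, 0.022]] [[-0.034, -0.288], [0.023, -0.239]]
blk 0.58 324.0 239.0 [[0.481, -0.089, 0.061], [0.574, 0.021, 0.177]] [[-0.061, -0.069], [0.042, 0.028]]
```

>>> {"api": "move_arm", "payload": {
  "increments": [
    {"xyz": [1,0.4,25],"roll": 0.004,"grip": 0},
    {"xyz": [0,0,25],"roll": 0,"grip": 0},
    {"xyz": [0,0,20],"roll": 0,"grip": 0},
    {"xyz": [0,0,10],"roll": 0,"grip": 0},
    {"xyz": [0,0,3],"roll": 0,"grip": 0}
  ]
}}

```text
time_s: 19.65
position: [0.5312, -0.0555, 0.071]
tcp_rot: [[0.988, -0.154, -0.004], [-0.154, -0.988, 0.001], [-0.004, -0.001, -1.0]]
force: [0.4, 0.5, -8.8]
opening: 0.574
grasp_force: 29.9
```

>>> {"api": "move_arm", "payload": {
  "increments": [
    {"xyz": [0,0,0],"roll": 0,"grip": 0},
    {"xyz": [0,0,0],"roll": 0,"grip": 0}
  ]
}}

```text
time_s: 19.82
position: [0.5336, -0.0562, 0.0738]
tcp_rot: [[0.988, -0.154, 0.002], [-0.154, -0.988, -0.001], [0.002, 0.0, -1.0]]
force: [-0.3, 0.5, -8.4]
opening: 0.569
grasp_force: 29.9
```

>>> {"api": "move_arm", "payload": {
  "increments": [
    {"xyz": [0,0,1.5],"roll": 0,"grip": 0},
    {"xyz": [0,0,1],"roll": 0,"grip": 0},
    {"xyz": [0,0,0],"roll": 0,"grip": 0},
    {"xyz": [0,0,0],"roll": 0,"grip": 0}
  ]
}}

```text
time_s: 20.15
position: [0.5329, -0.0559, 0.0711]
tcp_rot: [[0.988, -0.154, 0.001], [-0.154, -0.988, -0.0], [0.001, 0.0, -1.0]]
force: [0.7, 0.2, -8.9]
opening: 0.57
grasp_force: 29.9
```

>>> {"api": "move_arm", "payload": {
  "increments": [
    {"xyz": [-1,0,1.5],"roll": 0,"grip": 0},
    {"xyz": [0,0,1.5],"roll": 0,"grip": 0},
    {"xyz": [0,0,0],"roll": 0,"grip": 0},
    {"xyz": [0,0,0],"roll": 0,"grip": 0}
  ]
}}

```text
time_s: 20.48
position: [0.5315, -0.0557, 0.0674]
tcp_rot: [[0.988, -0.155, -0.0], [-0.155, -0.988, 0.0], [-0.0, -0.0, -1.0]]
force: [-0.5, -1.0, -10.2]
opening: 0.57
grasp_force: 29.9
```

>>> {"api": "move_arm", "payload": {
  "increments": [
    {"xyz": [0,0,1],"roll": 0,"grip": 0},
    {"xyz": [0,0,0.5],"roll": 0,"grip": 0},
    {"xyz": [0,0,0],"roll": 0,"grip": 0}
  ]
}}

```text
time_s: 20.73
position: [0.5318, -0.0558, 0.066]
tcp_rot: [[0.988, -0.155, 0.0], [-0.155, -0.988, -0.0], [0.0, 0.0, -1.0]]
force: [0.0, -0.5, -8.0]
opening: 0.572
grasp_force: 29.9
```

>>> {"api": "move_arm", "payload": {
  "increments": [
    {"xyz": [0,0,0.7],"roll": 0,"grip": 0},
    {"xyz": [0,0,0],"roll": 0,"grip": 0},
    {"xyz": [0,0,0],"roll": 0,"grip": 0}
  ]
}}

```text
time_s: 20.98
position: [0.5318, -0.0557, 0.0658]
tcp_rot: [[0.988, -0.155, 0.001], [-0.155, -0.988, -0.0], [0.001, 0.0, -1.0]]
force: [-1.1, -0.9, -4.5]
opening: 0.574
grasp_force: 29.9
```

>>> {"api": "move_arm", "payload": {
  "increments": [
    {"xyz": [0,0,0.6],"roll": 0,"grip": 0},
    {"xyz": [0,0,0],"roll": 0,"grip": 0},
    {"xyz": [0,0,0],"roll": 0,"grip": 0}
  ]
}}

```text
time_s: 21.23
position: [0.5318, -0.0557, 0.0657]
tcp_rot: [[0.988, -0.155, 0.001], [-0.155, -0.988, -0.0], [0.001, 0.0, -1.0]]
force: [-2.0, -0.1, 5.1]
opening: 0.572
grasp_force: 29.9
```

The block is on the skin and the contact is rigid. Releasing it.

>>> {"api": "move_arm", "payload": {
  "increments": [
    {"xyz": [0,0,-0.6],"roll": 0,"grip": 0},
    {"xyz": [0,0,0],"roll": 0,"grip": 62},
    {"xyz": [0,0,0],"roll": 0,"grip": 75},
    {"xyz": [0,0,0],"roll": 0,"grip": 85},
    {"xyz": [0,0,0],"roll": 0,"grip": 85}
  ]
}}

```text
time_s: 21.65
position: [0.5322, -0.0559, 0.0654]
tcp_rot: [[0.988, -0.155, 0.001], [-0.155, -0.988, -0.0], [0.001, 0.0, -1.0]]
force: [0.7, -0.7, -0.8]
opening: 0.765
grasp_force: 0.0
```

>>> {"api": "move_arm", "payload": {
  "increments": [
    {"xyz": [0,0,0],"roll": 0,"grip": 85},
    {"xyz": [0,0,0],"roll": 0,"grip": 85},
    {"xyz": [0,0,0],"roll": 0,"grip": 85}
  ]
}}

```text
time_s: 21.9
position: [0.5317, -0.0558, 0.0653]
tcp_rot: [[0.988, -0.155, 0.0], [-0.155, -0.988, -0.0], [0.0, 0.0, -1.0]]
force: [0.2, 0.6, 0.4]
opening: 0.842
grasp_force: 0.0
```

>>> {"api": "move_arm", "payload": {
  "increments": [
    {"xyz": [0,0,-10],"roll": 0,"grip": 85},
    {"xyz": [0,0,-25],"roll": 0,"grip": 85},
    {"xyz": [0,0,-35],"roll": 0,"grip": 85},
    {"xyz": [0,0,-35],"roll": 0,"grip": 85},
    {"xyz": [0,0,-35],"roll": 0,"grip": 85}
  ]
}}

```text
time_s: 22.32
position: [0.5312, -0.0556, 0.2074]
tcp_rot: [[0.988, -0.155, -0.0], [-0.155, -0.988, 0.0], [-0.0, -0.0, -1.0]]
force: [0.9, -0.5, -0.4]
opening: 0.853
grasp_force: 0.0
```

>>> {"api": "move_arm", "payload": {
  "increments": [
    {"xyz": [-20,20,-10],"roll": 0,"grip": 85},
    {"xyz": [-20,30,0],"roll": 0,"grip": 85},
    {"xyz": [0,35,0],"roll": 0,"grip": 85},
    {"xyz": [0,35,0],"roll": 0,"grip": 85},
    {"xyz": [0,30,0],"roll": 0,"grip": 85}
  ]
}}

```text
time_s: 22.73
position: [0.4683, -0.1994, 0.2167]
tcp_rot: [[0.988, -0.155, 0.002], [-0.155, -0.988, -0.001], [0.002, 0.001, -1.0]]
force: [-0.1, -1.0, 1.0]
opening: 0.852
grasp_force: 0.0
```

```bash
python3 -c "
from h import *
plan([.5,-.3,.2],0)
for n in ('scene','top'):
  im,d=cap(n); w=world(n,d)
  if n=='scene': cv2.imwrite('pics/s3.png',cv2.resize(im[180:380,200:450],(750,600),interpolation=2)[:,:,::-1])
  a=(w[...,:2]-SK)@BX; b=(w[...,:2]-SK)@BY
  g=(w[...,2]>.08)&(w[...,2]<.095)&(abs(a)<.06)&(abs(b)<.12)
  print(n,g.sum(),np.median(w[g][:,2]).round(4),cv2.minAreaRect((np.stack([a[g],b[g]],1)*1000).astype(np.float32)))
  for l in('cover_edge','plunger_grip'): print(l,[(round(x['conf'],2),np.round(brd(c2w(n,x['at'])),3)) for x in bot.spot_in(l,n)][:2])
"
```

```text
t 22.73 pos [ 0.4683 -0.1994  0.2167] yaw -8.89 F [-0.1 -1.   1. ] open 0.852 gf 0.0
tool shift mm (before roll) [46.8 94.5 16.9] roll -0.155 -8.9
scene 253 0.0855 ((0.4982337951660156, -43.88239288330078), (52.043270111083984, 88.2652816772461), 89.46710205078125)
cover_edge [(0.66, array([ 0.142, -0.013]))]
plunger_grip [(0.57, array([ 0.079, -0.01 ]))]
top 467 0.0867 ((3.098560333251953, -40.497283935546875), (49.838096618652344, 80.26031494140625), 88.89601135253906)
cover_edge [(0.61, array([0.138, 0.001])), (0.61, array([ 0.077, -0.001]))]
plunger_grip []
```

View pics/s3.png

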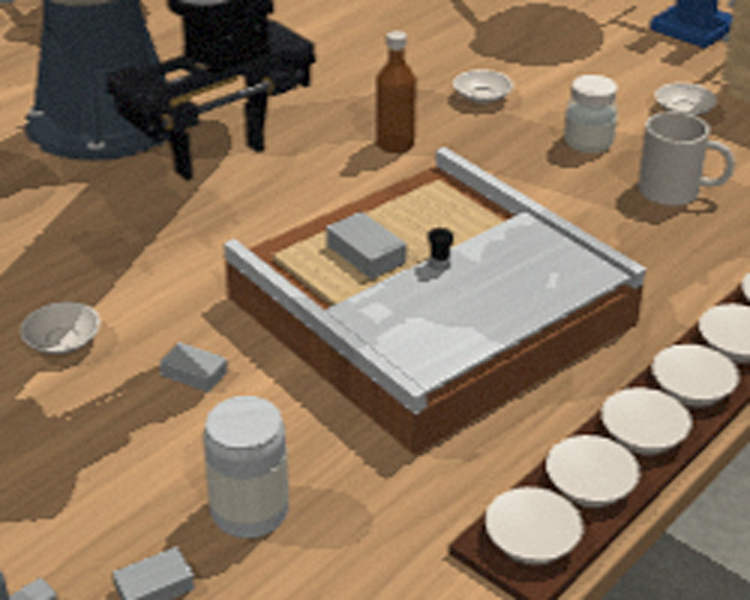

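The crop shows the block lying flat on the skin at (367,243), at board (3, -40) mm with its top at 86 mm. The cover is parked fully open. Handing in.

```bash
python3 -c "
from rig import bot
print(bot.hand_in())"
```

```text
the job is handed in; nothing more can be done
None
```

The job is handed in: the cover is slid fully back, and the bench block lies flat and released on the skin at board y ≈ -40 mm, over the bearer I felt under the slats centred at -30 and -50 mm.

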